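# Find and open the tip-up socket cover of the bench trunking

### The arm

A 7-joint arm with a two-finger parallel gripper is mounted at the origin on a cart in front of the work surface, level with it; the furniture and walls round the work are solid. World frame = base frame: x ahead of the robot, y to its left, z up, the work surface at z = 0. Lengths are in m, angles in rad, forces in N, time in s.
With the tool pointing down it reaches from about 0.4 to 0.85 m from the base axis. Payload 6.9 kg.
Tool frame: the origin (TCP) lies midway between the tips of the shut fingers; the grasp point (between the pads) lies r.grasp_offset behind it (r.grasp_offset is the distance from the TCP to the grasp point, in m); z points along the fingers, x is the direction in which the jaws open and shut, and the axes are right-handed (so a half turn about z gives the same grasp; the last joint's range is limited). The gripper opens to 85 mm and grips with 20 to 120 N. Pads are 22 mm wide; open, the fingers measure 114 mm over their backs; the gripper's body (76 mm by 85 mm) begins 54 mm behind the grasp point. The pads swing forward as they close: fully open they stand 13 mm farther back than shut.
Start: joints at [-1.006, 0.507, -0.238, 1.5, 0.126, 1.149, -0.155], TCP at [0.277, 0.56, 0.193] pointing down, gripper open.
Joint ranges: [-3.08, 3.08], [-0.24, 2.05], [-1.43, 1.35], [0, 2.5], [-1.52, 4.66], [0.17, 1.96], [-2.89, 2.89]. Speed limits (rad/s): [2.39, 2.39, 3.14, 3.14, 3.14, 3.14, 3.14].

### API

Orientations are given as [roll, pitch, yaw] about the fixed x, y, z axes, in that order (R = Rz(yaw) Ry(pitch) Rx(roll)).
In Python, from plant import r gives the robot as it stands.
- The arm moves only by the tool step_arm, never from a script. Its argument "commands" is a list of rows, each a list of 7 numbers: the gripper's target within -1 to 1 (fully open at 1, half-way at 0, shut at -1), then the shift along the tool's x, y, z in cm, then the turn, a rotation vector about the tool's x, y, z in degrees. A call has 1 to 20 rows; each row shifts and turns the commanded pose from where the row before left it, along the tool's axes as they then stand; what a row does not reach is not made up. A row lasts 1/8 s, in which the tool goes at most 62.5 mm and 10.7 degrees, less where a joint would pass 70% of its speed; a pose out of reach is approached as far as the arm can. A call is refused whole if a number of a shift passes 6.25 or a number of a turn 10.7, either way. A call with a gripper value outside its range is refused whole. The fingers move at their own pace and stop on an object; "grip_force" is the grip in N (left out, the last holds). Time passes only in rows, so rows that do not move let the fingers close. It gives the time, the measured TCP pose, the force and the opening at its end, in the units of the state.
- r.get_state(): the state, without advancing time (a new reading comes with each control period).
- r.get_image(name): name is "scene" or "side" or "wrist"; returns a dict with "frame" (420x560x3 uint8, red, green, blue), "fx", "fy", "cx", "cy" (pixels), "k1" (the pictures are not rectified: a ray, as slopes to the right and down, at radius r is drawn at 1 + k1 r^2 times it, then the intrinsics apply), "xyz" and "attitude" of the camera in the world. Camera axes: x right, y down, z forward; pixel columns grow to the right and rows downward; lengths in m; the calibration is good to about 2 mm. A picture is of the moment at which its call begins. There is no depth.
- r.sign_off(): hands the job in, once; it reports no verdict.
The state is a dict: "clock": time; "qpos": joint angles; "joint_velocities": joint speeds; "effort": joint torques, N m; "tool_pos": TCP position; "eef_rot": TCP orientation; "ft_force": force on the tool from outside, world axes, zero at the start; "moment": the same for the moment, N m; "width": finger opening in m.
Only numpy, scipy, OpenCV 4.12 (cv2) and the standard library are available. Lean on these libraries where they do the work, as an engineer would, in place of code of your own. Each camera call takes 0.05 s, during which the arm holds its last target.

### The job

The bench's wiring trunking has four identical covers: three are screwed down from inside, and one is the tip-up flap over the socket we need for the charger. Press on the thumb dimples near the back edges until you find the cover that rocks, tip it, then push its raised front edge up and away from you until the cover stands fully open, past upright, and leave it so. Use the fingers only to press and push: do not grip the cover or pick anything up, and leave the tape, tub, screwdriver and marker where they are.

Things in the scene. Friction and masses are not known exactly. Their poses are not given: they have to be found in the camera images.
- bay_a: One of four identical steel trunking bays side by side in a row, 104 mm wide (y), 130 mm deep (x), 68 mm high, fixed. Origin: centre of its underside, on the worktop; z up, x to its back (away from the robot), y left along the row. Cover flush in its top, z = 68 mm; cover's pivot axis runs along y at x = +9 mm, z = 66.5 mm. Which bay stands where changes from start to start; the letter tells nothing.
- cover_a (a joint): Tilt of bay_a's cover, rad: 0 flush and shut; grows as its back edge sinks and its front edge rises and swings up and back. Three covers are screwed down (less than 0.01 rad). One, a different one each time, tips freely to a stop at 1.8 rad, 13 degrees past upright; a friction pivot keeps it where it is left; 2 to 4 N on the dimple tip it.
- dimple_a (a point): Centre of the round 22 mm thumb dimple (black rubber pad) in the top face of the cover of bay_a, 30 mm behind its pivot: the place to press down. Cover: steel, 110 mm (x) by 90 mm (y), 3 mm thick, back edge 46 mm behind the pivot, in an opening 114 x 94 mm; the bay is empty for 60 mm below the dimple. Moves with the cover.
- lip_a (a point): Middle of the front edge (towards the robot) of the cover of bay_a, half-way through its thickness, 64 mm from the pivot: rises when the dimple is pressed down. Moves with the cover.
- bay_b: One of four identical steel trunking bays side by side in a row, 104 mm wide (y), 130 mm deep (x), 68 mm high, fixed. Origin: centre of its underside, on the worktop; z up, x to its back (away from the robot), y left along the row. Cover flush in its top, z = 68 mm; cover's pivot axis runs along y at x = +9 mm, z = 66.5 mm. Which bay stands where changes from start to start; the letter tells nothing.
- cover_b (a joint): Tilt of bay_b's cover, rad: 0 flush and shut; grows as its back edge sinks and its front edge rises and swings up and back. Three covers are screwed down (less than 0.01 rad). One, a different one each time, tips freely to a stop at 1.8 rad, 13 degrees past upright; a friction pivot keeps it where it is left; 2 to 4 N on the dimple tip it.
- dimple_b (a point): Centre of the round 22 mm thumb dimple (black rubber pad) in the top face of the cover of bay_b, 30 mm behind its pivot: the place to press down. Cover: steel, 110 mm (x) by 90 mm (y), 3 mm thick, back edge 46 mm behind the pivot, in an opening 114 x 94 mm; the bay is empty for 60 mm below the dimple. Moves with the cover.
- lip_b (a point): Middle of the front edge (towards the robot) of the cover of bay_b, half-way through its thickness, 64 mm from the pivot: rises when the dimple is pressed down. Moves with the cover.
- bay_c: One of four identical steel trunking bays side by side in a row, 104 mm wide (y), 130 mm deep (x), 68 mm high, fixed. Origin: centre of its underside, on the worktop; z up, x to its back (away from the robot), y left along the row. Cover flush in its top, z = 68 mm; cover's pivot axis runs along y at x = +9 mm, z = 66.5 mm. Which bay stands where changes from start to start; the letter tells nothing.
- cover_c (a joint): Tilt of bay_c's cover, rad: 0 flush and shut; grows as its back edge sinks and its front edge rises and swings up and back. Three covers are screwed down (less than 0.01 rad). One, a different one each time, tips freely to a stop at 1.8 rad, 13 degrees past upright; a friction pivot keeps it where it is left; 2 to 4 N on the dimple tip it.
- dimple_c (a point): Centre of the round 22 mm thumb dimple (black rubber pad) in the top face of the cover of bay_c, 30 mm behind its pivot: the place to press down. Cover: steel, 110 mm (x) by 90 mm (y), 3 mm thick, back edge 46 mm behind the pivot, in an opening 114 x 94 mm; the bay is empty for 60 mm below the dimple. Moves with the cover.
- lip_c (a point): Middle of the front edge (towards the robot) of the cover of bay_c, half-way through its thickness, 64 mm from the pivot: rises when the dimple is pressed down. Moves with the cover.
- bay_d: One of four identical steel trunking bays side by side in a row, 104 mm wide (y), 130 mm deep (x), 68 mm high, fixed. Origin: centre of its underside, on the worktop; z up, x to its back (away from the robot), y left along the row. Cover flush in its top, z = 68 mm; cover's pivot axis runs along y at x = +9 mm, z = 66.5 mm. Which bay stands where changes from start to start; the letter tells nothing.
- cover_d (a joint): Tilt of bay_d's cover, rad: 0 flush and shut; grows as its back edge sinks and its front edge rises and swings up and back. Three covers are screwed down (less than 0.01 rad). One, a different one each time, tips freely to a stop at 1.8 rad, 13 degrees past upright; a friction pivot keeps it where it is left; 2 to 4 N on the dimple tip it.
- dimple_d (a point): Centre of the round 22 mm thumb dimple (black rubber pad) in the top face of the cover of bay_d, 30 mm behind its pivot: the place to press down. Cover: steel, 110 mm (x) by 90 mm (y), 3 mm thick, back edge 46 mm behind the pivot, in an opening 114 x 94 mm; the bay is empty for 60 mm below the dimple. Moves with the cover.
- lip_d (a point): Middle of the front edge (towards the robot) of the cover of bay_d, half-way through its thickness, 64 mm from the pivot: rises when the dimple is pressed down. Moves with the cover.
- duct: The base rail of the trunking with its end cap and a 80 mm long plain terminal box at the left end of the row (same 68 mm height), fixed. Origin on the worktop under the middle of the row of bays; axes as for the bays.
- tape: Yellow roll of insulating tape, 58 mm across, 18 mm high, lying on the terminal box. Origin: centre of its underside. Leave alone.
- grease_tub: Black tub with red lid, 66 mm across, 79 mm high, in front of the trunking. Origin: centre of its underside. Leave alone.
- screwdriver: Red screwdriver 200 mm long, 29 mm high, lying in front of the trunking. Origin: its middle, underside. Leave alone.
- marker: Marker pen 134 mm long, 17 mm thick, lying beside the right end of the trunking. Origin: its middle, underside. Leave alone.

How it is judged:
By the outcome, as a careful person would: the job done as asked, in the order asked, and still so for the second after the job is handed in, with the robot touching nothing.
It also fails if it takes over 56 s, if anything falls off the work surface, if the arm or the gripper's body presses on something with over 40 N, if the wrist force passes 120 N, or if a joint passes its speed limit or range.

## Working session

There is one attempt and no reset: what is moved stays moved. The work goes in short steps, Python scripts to look and compute and a tool call to move; the robot and the scene stay as the last step left them, time stands still between calls to the robot, and variables do not carry over. Pictures are saved under pics/ and viewed, and the job is handed in when it is done.

Besides the shell and the picture viewer there is one more tool, called after ">>>" by a JSON object that holds its "op" and its "data", one argument or row to a line. step_arm: Moves the arm, as the interface text tells. Its arguments: {"type":"object","properties":{"commands":{"type":"array"},"grip_force":{"type":"number"}},"required":["commands"]}

```bash
mkdir -p pics; ls
cat > h.py <<'E'
from plant import r
import numpy as np, cv2
from scipy.spatial.transform import Rotation as R
def snap(n,f):
    d=r.get_image(n); cv2.imwrite('pics/'+f,cv2.cvtColor(d['frame'],cv2.COLOR_RGB2BGR)); return d
def att(d):
    a=np.array(d['attitude'],float)
    if a.shape==(3,3): return a
    if a.size==3: return R.from_euler('xyz',a).as_matrix()
    return None
def ray(d,u,v):
    K=np.array([[d['fx'],0,d['cx']],[0,d['fy'],d['cy']],[0,0,1.]])
    p=cv2.undistortPoints(np.array([[[u,v]]],float),K,np.array([d['k1'],0,0,0.]))[0,0]
    return att(d)@np.array([p[0],p[1],1])
def onz(d,u,v,z):
    c=np.array(d['xyz']);w=ray(d,u,v);return c+w*(z-c[2])/w[2]
def proj(d,P):
    q=att(d).T@(np.array(P)-np.array(d['xyz']));q=q[:2]/q[2];s=1+d['k1']*(q@q)
    return d['cx']+d['fx']*q[0]*s,d['cy']+d['fy']*q[1]*s
E
python3 - <<'E'
from h import *
import pickle
D={}
for n in('scene','side','wrist'):
    d=snap(n,n+'0.png');D[n]=d;print(n,{k:v for k,v in d.items() if k!='frame'})
pickle.dump(D,open('d0.pkl','wb'));print(r.get_state(),r.grasp_offset)
E
```

```text
pics
scene {'fx': 536.1790571279953, 'fy': 536.1790571279953, 'cx': 286.00152111477166, 'cy': 219.8875292908727, 'k1': 0.0017691064687442842, 'xyz': array([-0.23906088,  0.9254822 ,  0.61233988]), 'attitude': array([-1.99479127,  0.02106358, -2.50886762])}
side {'fx': 384.419051977261, 'fy': 384.419051977261, 'cx': 280.52795311052813, 'cy': 204.50621885222506, 'k1': -0.11163577622720111, 'xyz': array([ 0.44350362, -0.79636495,  0.73488509]), 'attitude': array([-2.26081892, -0.00918139,  0.01897025])}
wrist {'fx': 370.6975055083548, 'fy': 370.6975055083548, 'cx': 279.64194386764126, 'cy': 207.28523924319902, 'k1': -0.043065941401929174, 'xyz': array([0.21039186, 0.59235456, 0.37272415]), 'attitude': array([2.84280549e+00, 1.71859505e-03, 1.11022395e+00])}
{'clock': 0.15, 'qpos': array([-1.00546398,  0.50812521, -0.23751932,  1.50086591,  0.12568697,
        1.14884594, -0.15478167]), 'joint_velocities': array([-0.00012867, -0.0027716 , -0.00060401, -0.00481165, -0.00113345,
        0.00113364,  0.00068338]), 'effort': array([-3.14750636e-03, -6.21011567e+01, -2.18938932e+00, -2.49837059e+01,
        1.26882509e-02,  9.24111897e-03,  3.97104873e-05]), 'tool_pos': array([0.27726339, 0.55969631, 0.19245365]), 'eef_rot': array([3.14158125e+00, 1.26169465e-03, 1.11095891e+00]), 'ft_force': array([-0.16661618, -0.83597622, -0.58177431]), 'moment': array([ 0.05435239, -0.03333335, -0.03789169]), 'width': 0.08534327665641299} 0.0187
```

View pics/scene0.png

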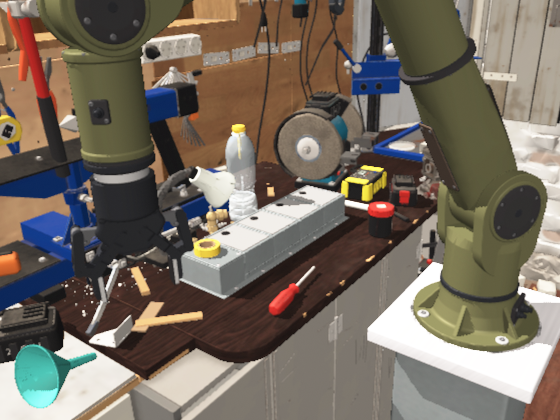

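View pics/side0.png

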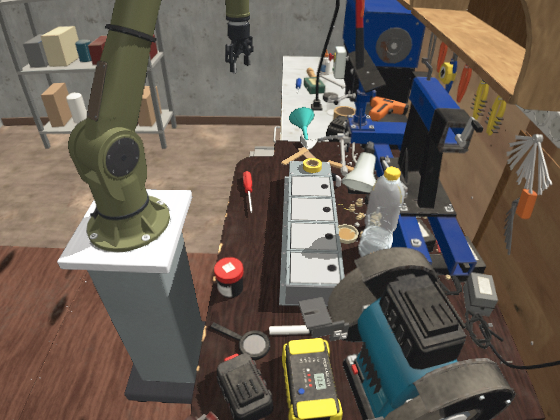

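View pics/wrist0.png

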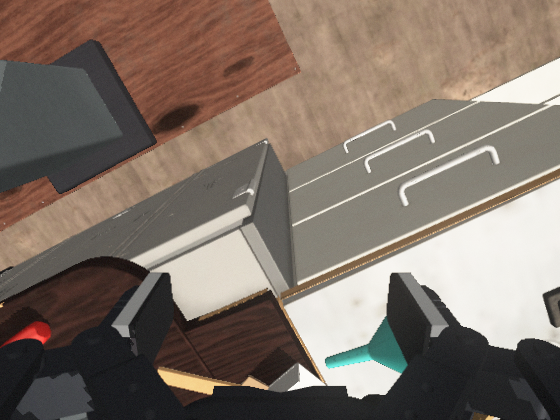

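The side view shows the row of four covers, with dimples at about (324,187), (327,210), (330,236) and (331,268). The grinder and bottle stand behind the row. I'll zoom in.

Run:
```python
import cv2
a=cv2.imread('pics/side0.png')[150:320,250:390];cv2.imwrite('pics/sz0.png',cv2.resize(a,None,fx=3.5,fy=3.5,interpolation=cv2.INTER_CUBIC))
a=cv2.imread('pics/scene0.png')[170:310,165:365];cv2.imwrite('pics/cz0.png',cv2.resize(a,None,fx=4,fy=4,interpolation=cv2.INTER_CUBIC))
```

```text
(no output)
```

View pics/sz0.png

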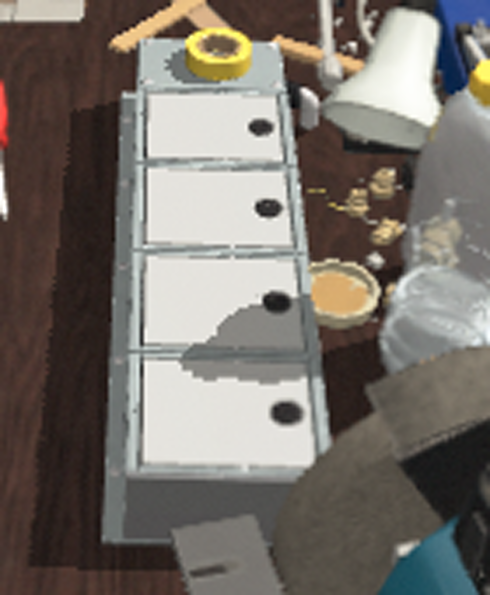

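View pics/cz0.png

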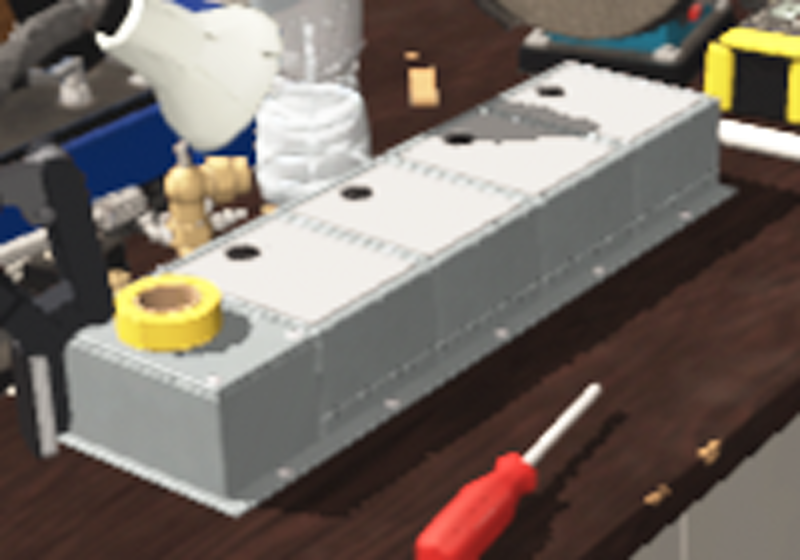

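Run:
```python
from h import *
import pickle
D=pickle.load(open('d0.pkl','rb'))
s=[(324.3,186.3),(326.6,209.4),(329,236),(331.9,267.8)]
c=[(225.7,233.2),(254,218.2),(279.8,204.8),(302.5,193)]
for a,b in zip(s,c):
    print(onz(D['side'],*a,.068).round(4),onz(D['scene'],*b,.068).round(4))
for n,p in(('FL',(250+143/3.5,150+470/3.5)),('FR',(250+312/3.5,150+463/3.5)),('BL',(250+148/3.5,150+95/3.5)),('BR',(250+283/3.5,150+93/3.5))):
    print(n,onz(D['side'],*p,.068).round(4))
```

```text
[0.5597 0.0984 0.068 ] [0.5568 0.0995 0.068 ]
[ 0.5587 -0.0053  0.068 ] [ 0.5561 -0.0045  0.068 ]
[ 0.5572 -0.1079  0.068 ] [ 0.5542 -0.1093  0.068 ]
[ 0.556  -0.2121  0.068 ] [ 0.5525 -0.2119  0.068 ]
FL [ 0.4621 -0.2618  0.068 ]
FR [ 0.5686 -0.2539  0.068 ]
BL [0.467 0.141 0.068]
BR [0.5829 0.1479 0.068 ]
```

Run:
```python
from h import *
import pickle
D=pickle.load(open('d0.pkl','rb'))
def tri(a,b):
    A,B=D['scene'],D['side'];p=np.array(A['xyz']);q=np.array(B['xyz']);u=ray(A,*a);v=ray(B,*b)
    t=np.linalg.lstsq(np.c_[u,-v],q-p,rcond=None)[0];return ((p+u*t[0]+q+v*t[1])/2).round(3),np.linalg.norm(p+u*t[0]-q-v*t[1]).round(3)
print('cap',tri((239,129),(391,174)))
print('tape',tri((207,247),(313,164)))
print('tub',tri((381,207),(229,268)))
print('lamp near end',tri((205,205),(350,186)))
for n,p in(('grinder base',(296,186)),('bottle base',(243,216)),('lamp',(215,205))):print(n,onz(D['scene'],*p,0).round(3))
# grinder wheel left edge in side
for p in((332,280),(345,262),(330,300)):
    for z in(.1,.15,.2,.25):print(p,z,onz(D['side'],*p,z).round(3))
```

```text
cap (array([ 0.677, -0.104,  0.256]), np.float64(0.001))
tape (array([0.529, 0.192, 0.081]), np.float64(0.004))
tub (array([ 0.321, -0.226,  0.075]), np.float64(0.003))
lamp near end (array([0.636, 0.07 , 0.103]), np.float64(0.024))
grinder base [ 0.704 -0.393  0.   ]
bottle base [ 0.691 -0.115  0.   ]
lamp [ 0.814 -0.131  0.   ]
(332, 280) 0.1 [ 0.548 -0.274  0.1  ]
(332, 280) 0.15 [ 0.54  -0.315  0.15 ]
(332, 280) 0.2 [ 0.532 -0.356  0.2  ]
(332, 280) 0.25 [ 0.523 -0.397  0.25 ]
(345, 262) 0.1 [ 0.581 -0.223  0.1  ]
(345, 262) 0.15 [ 0.57  -0.268  0.15 ]
(345, 262) 0.2 [ 0.559 -0.313  0.2  ]
(345, 262) 0.25 [ 0.549 -0.358  0.25 ]
(330, 300) 0.1 [ 0.54  -0.326  0.1  ]
(330, 300) 0.15 [ 0.532 -0.363  0.15 ]
(330, 300) 0.2 [ 0.525 -0.4    0.2  ]
(330, 300) 0.25 [ 0.517 -0.437  0.25 ]
```

>>> {"op": "step_arm", "data": {
  "commands": [
    [-1, 0, 0, 0, 0, 0, -8.5],
    [-1, 0, 0, 0, 0, 0, -8.5],
    [-1, 0, 0, 0, 0, 0, -8.6],
    [-1, -3.8, 2.3, 0.2, 0, 0, 0],
    [-1, -3.8, 2.3, 0.2, 0, 0, 0],
    [-1, -3.8, 2.3, 0.2, 0, 0, 0],
    [-1, -3.8, 2.3, 0.2, 0, 0, 0],
    [-1, -3.8, 2.3, 0.2, 0, 0, 0],
    [-1, -3.8, 2.3, 0.2, 0, 0, 0],
    [-1, -3.8, 2.3, 0.2, 0, 0, 0],
    [-1, -3.8, 2.3, 0.2, 0, 0, 0],
    [-1, -3.8, 2.3, 0.2, 0, 0, 0],
    [-1, -3.8, 2.3, 0.2, 0, 0, 0],
    [-1, -3.8, 2.3, 0.2, 0, 0, 0],
    [-1, -3.8, 2.3, 0.2, 0, 0, 0],
    [-1, 0, 0, 0, 0, 0, 0]
  ],
  "grip_force": 20
}}

```text
clock: 2.15
tool_pos: [0.5487, 0.0959, 0.1683]
eef_rot: [-3.141, 0.002, 1.551]
ft_force: [-0.1, 0.7, -0.6]
width: -0.0
```

>>> {"op": "step_arm", "data": {
  "commands": [
    [-1, 0.3, 0.8, 3, 0, 0, 0],
    [-1, 0, 0, 3.0, 0, 0, 0],
    [-1, 0, 0, 0, 0, 0, 0],
    [-1, 0, 0, 0, 0, 0, 0]
  ]
}}

```text
clock: 2.65
tool_pos: [0.5557, 0.1042, 0.11]
eef_rot: [3.141, -0.0, 1.559]
ft_force: [-0.0, -0.0, -0.2]
width: 0.0001
```

Run:
```python
from h import *
for n in('scene','side','wrist'):snap(n,n+'1.png')
a=cv2.imread('pics/side1.png')[130:320,250:390];b=cv2.imread('pics/scene1.png')[150:310,150:365]
a=cv2.resize(a,(400,543));b=cv2.resize(b,(400,298))
c=np.zeros((543,800,3),np.uint8);c[:,:400]=a;c[:298,400:]=b
w=cv2.resize(cv2.imread('pics/wrist1.png'),(320,240));c[300:540,440:760]=w
cv2.imwrite('pics/m1.png',c);s=r.get_state();print(s['tool_pos'],s['ft_force'])
```

```text
[0.55609979 0.10380186 0.1103888 ] [0.21709834 0.2595265  0.71618815]
```

View pics/m1.png

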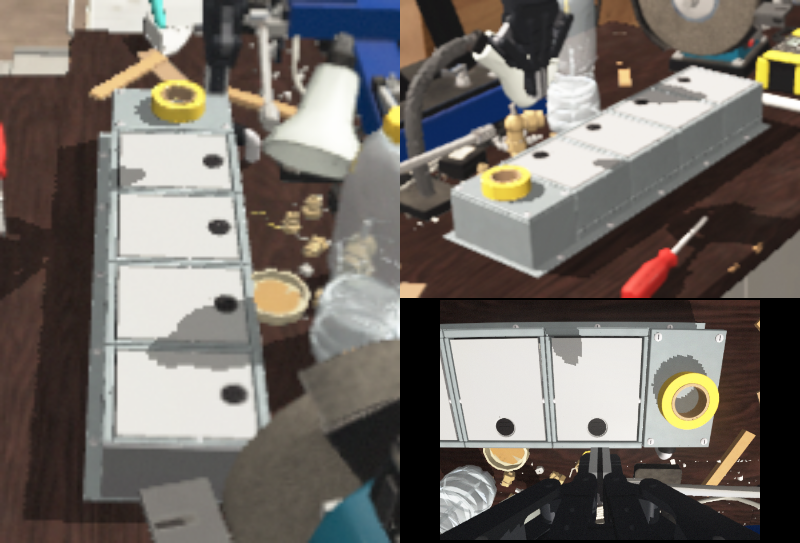

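Run:
```python
from h import *
d=r.get_image('wrist')
print(onz(d,274.5,223,.068),onz(d,(505-440)*1.75,(427-300)*1.75,.068))
P=r.get_state()['tool_pos'];print(proj(d,P),proj(r.get_image('side'),P),proj(r.get_image('scene'),P))
cv2.imwrite('pics/w2.png',cv2.cvtColor(d['frame'],4))
```

```text
[0.56053101 0.09956035 0.068     ] [ 0.55868073 -0.00371619  0.068     ]
(np.float64(281.197328553336), np.float64(241.94447728057267)) (np.float64(324.07921132434956), np.float64(173.25658186078297)) (np.float64(223.49563003585516), np.float64(217.4687553760991))
```

View pics/w2.png

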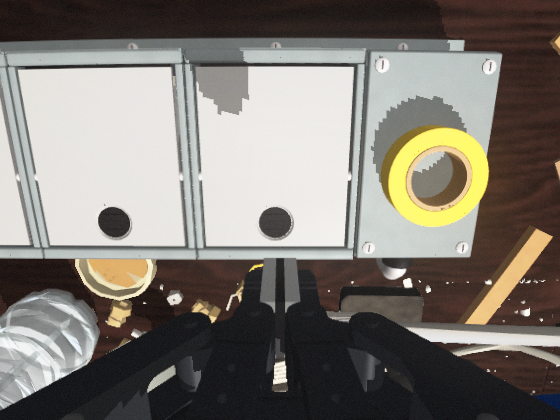

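Run:
```python
from h import *
a=cv2.imread('pics/side1.png')[110:200,290:360];b=cv2.imread('pics/scene1.png')[150:250,170:270]
cv2.circle(a,(34,63),1,(0,0,255),1);cv2.circle(b,(53,67),1,(0,0,255),1)
c=np.zeros((500,900,3),np.uint8);c=np.hstack([cv2.resize(a,(389,500),interpolation=0),cv2.resize(b,(400,400),interpolation=0)[:400]if 0 else cv2.resize(b,(400,500),interpolation=0)])
cv2.imwrite('pics/m2.png',c)
```

```text
(no output)
```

View pics/m2.png

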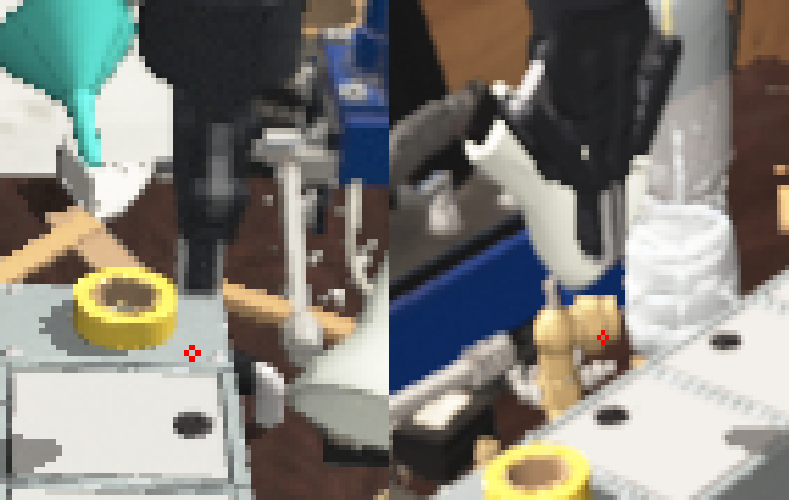

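Run:
```python
from h import *
A=r.get_image('scene');B=r.get_image('side');W=r.get_image('wrist')
p=np.array(A['xyz']);q=np.array(B['xyz']);u=ray(A,222.7,201.6);v=ray(B,326,162.6)
t=np.linalg.lstsq(np.c_[u,-v],q-p,rcond=None)[0];print(p+u*t[0],q+v*t[1])
for x in(.545,.556,.567):
  for z in(.11,.13,.14):print(x,z,proj(W,[x,.104,z]))
s=r.get_state();print(s['tool_pos'],s['width'],s['eef_rot'])
```

```text
[0.55792473 0.10040576 0.14840192] [0.55810849 0.10049033 0.14856719]
0.545 0.11 (np.float64(282.33500279059217), np.float64(223.42552824082176))
0.545 0.13 (np.float64(282.6498232282969), np.float64(237.95202789797128))
0.545 0.14 (np.float64(282.83479934099245), np.float64(246.49392856966912))
0.556 0.11 (np.float64(282.58088014178617), np.float64(243.21750815969813))
0.556 0.13 (np.float64(282.91585298414026), np.float64(259.61499893779177))
0.556 0.14 (np.float64(283.1119501656004), np.float64(269.22282122775243))
0.567 0.11 (np.float64(282.81777473040887), np.float64(262.33342051136054))
0.567 0.13 (np.float64(283.17092063331745), np.float64(280.4453647986463))
0.567 0.14 (np.float64(283.3769050905527), np.float64(291.02021670524573))
[0.55553706 0.10339634 0.10934585] 7.33552285678651e-05 [ 3.14122252e+00 -2.14594184e-05  1.55769231e+00]
```

The dimple measurements from three views agree (x≈0.559, y≈0.099). The pictures put the fingertips about 38 mm above the reported TCP, so I'll let the contact force settle which is right. I'll come down in small steps.

>>> {"op": "step_arm", "data": {
  "commands": [
    [-1, -0.4, 0.3, 1.5, 0, 0, 0],
    [-1, 0, 0, 1.5, 0, 0, 0],
    [-1, 0, 0, 0.5, 0, 0, 0],
    [-1, 0, 0, 0.3, 0, 0, 0],
    [-1, 0, 0, 0.3, 0, 0, 0]
  ]
}}

```text
clock: 3.72
tool_pos: [0.5585, 0.0996, 0.068]
eef_rot: [3.141, -0.0, 1.558]
ft_force: [-0.2, -0.3, 1.1]
width: -0.0002
```

Run:
```python
from h import *
s=r.get_state();print(s['tool_pos'],s['ft_force'])
d=snap('side','side3.png');e=snap('wrist','w3.png')
cv2.imwrite('pics/m3.png',np.hstack([cv2.resize(cv2.imread('pics/side3.png')[110:210,280:370],(360,400)),cv2.resize(cv2.imread('pics/w3.png'),(440,330))[:,:].copy() if 0 else cv2.resize(cv2.imread('pics/w3.png'),(440,400))]))
```

```text
[0.55854278 0.09955092 0.06803259] [-0.15872392 -0.30782983  1.07675637]
```

View pics/m3.png

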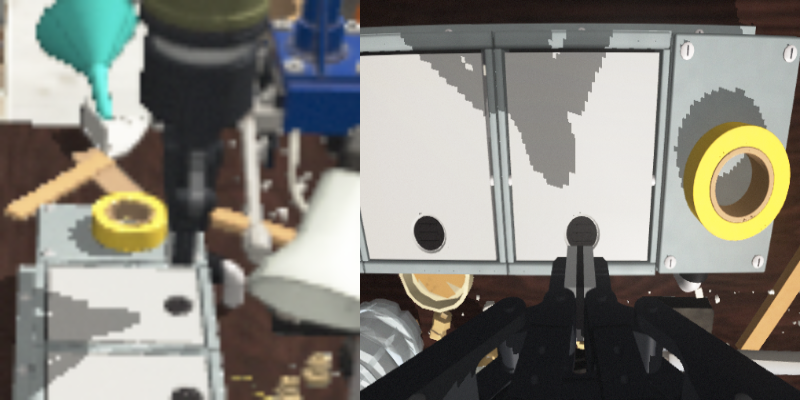

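>>> {"op": "step_arm", "data": {
  "commands": [
    [-1, 0, 0, 1.0, 0, 0, 0],
    [-1, 0, 0, 1.0, 0, 0, 0],
    [-1, 0, 0, 0, 0, 0, 0]
  ]
}}

```text
clock: 4.2
tool_pos: [0.5576, 0.0991, 0.047]
eef_rot: [-3.14, 0.0, 1.558]
ft_force: [0.5, -0.3, 0.1]
width: 0.0001
```

Run:
```python
from h import *
s=r.get_state();print(s['tool_pos'],s['ft_force'])
d=snap('side','side4.png');e=snap('wrist','w4.png');snap('scene','c4.png')
cv2.imwrite('pics/m4.png',np.hstack([cv2.resize(cv2.imread('pics/c4.png')[170:260,180:270],(360,400)),cv2.resize(cv2.imread('pics/w4.png'),(440,400))]))
```

```text
[0.55757876 0.09914229 0.04695464] [ 0.49192638 -0.27269276  0.12649447]
```

View pics/m4.png

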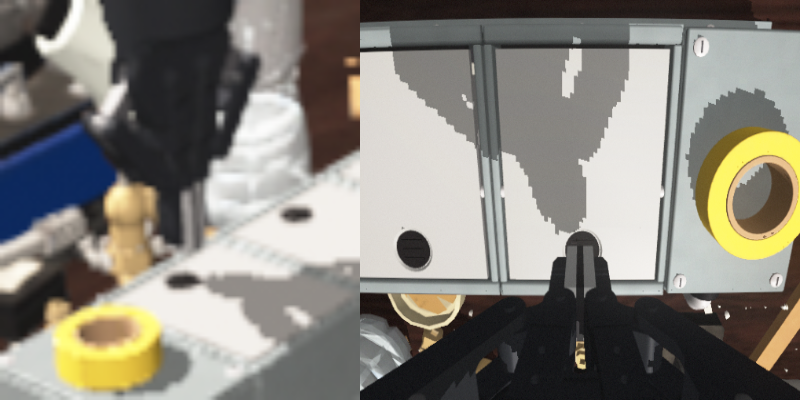

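>>> {"op": "step_arm", "data": {
  "commands": [
    [-1, 0, 0, 0.8, 0, 0, 0],
    [-1, 0, 0, 0.3, 0, 0, 0],
    [-1, 0, 0, 0.3, 0, 0, 0],
    [-1, 0, 0, 0.2, 0, 0, 0],
    [-1, 0, 0, 0, 0, 0, 0]
  ]
}}

```text
clock: 4.97
tool_pos: [0.5583, 0.0993, 0.032]
eef_rot: [-3.141, 0.0, 1.558]
ft_force: [0.3, -0.9, 0.3]
width: 0.0002
```

>>> {"op": "step_arm", "data": {
  "commands": [
    [-1, 0, 0, 0.3, 0, 0, 0],
    [-1, 0, 0, 0.3, 0, 0, 0],
    [-1, 0, 0, 0, 0, 0, 0]
  ]
}}

```text
clock: 5.35
tool_pos: [0.5589, 0.0995, 0.0294]
eef_rot: [3.139, 0.0, 1.558]
ft_force: [-9.3, -1.4, 31.7]
width: -0.0002
```

Run:
```python
from h import *
s=r.get_state();print(s['tool_pos'],s['ft_force'])
d=snap('side','side5.png');e=snap('wrist','w5.png');snap('scene','c5.png')
cv2.imwrite('pics/m5.png',np.hstack([cv2.resize(cv2.imread('pics/c5.png')[170:260,180:270],(360,400)),cv2.resize(cv2.imread('pics/w5.png'),(440,400))]))
```

```text
[0.55890455 0.09946001 0.02940008] [-9.34374191 -1.40095724 31.6575682 ]
```

View pics/m5.png

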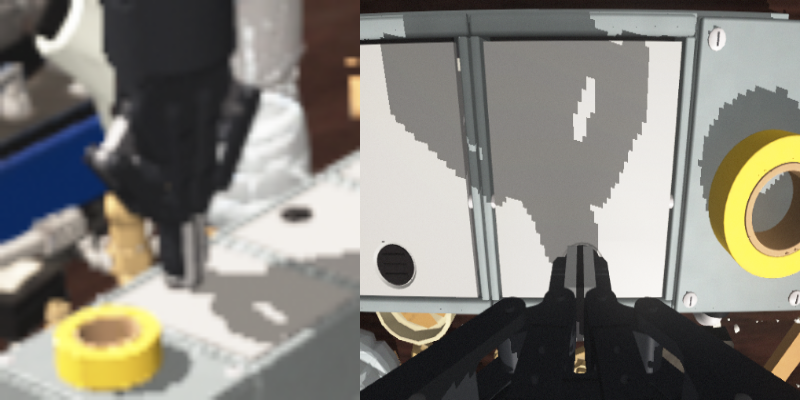

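Contact came at TCP z=0.0295, so the true fingertips are 38.5 mm above the TCP reading. At 32 N the cover held, so it is screwed down. Next I'll try the second cover.

>>> {"op": "step_arm", "data": {
  "commands": [
    [-1, 0, 0, -2, 0, 0, 0],
    [-1, 0, 0, -1, 0, 0, 0],
    [-1, -3.5, 0, 0, 0, 0, 0],
    [-1, -3.5, 0, 0, 0, 0, 0],
    [-1, -3.4, -0.1, 0, 0, 0, 0],
    [-1, 0, 0, 1.5, 0, 0, 0],
    [-1, 0, 0, 0.8, 0, 0, 0],
    [-1, 0, 0, 0.3, 0, 0, 0],
    [-1, 0, 0, 0.2, 0, 0, 0],
    [-1, 0, 0, 0, 0, 0, 0]
  ]
}}

```text
clock: 6.75
tool_pos: [0.5555, -0.0033, 0.0296]
eef_rot: [-3.141, 0.0, 1.56]
ft_force: [-6.2, -0.5, 16.5]
width: -0.0
```

That gave 16.5 N with no movement, so cover 2 is fixed as well. On to cover 3.

>>> {"op": "step_arm", "data": {
  "commands": [
    [-1, 0, 0, -2, 0, 0, 0],
    [-1, 0, 0, -0.8, 0, 0, 0],
    [-1, -3.5, 0, 0, 0, 0, 0],
    [-1, -3.5, 0, 0, 0, 0, 0],
    [-1, -3.4, 0, 0, 0, 0, 0],
    [-1, 0, 0.1, 1.5, 0, 0, 0],
    [-1, 0, 0, 0.8, 0, 0, 0],
    [-1, 0, 0, 0.3, 0, 0, 0],
    [-1, 0, 0, 0.2, 0, 0, 0],
    [-1, 0, 0, 0, 0, 0, 0]
  ]
}}

```text
clock: 8.0
tool_pos: [0.556, -0.108, 0.0282]
eef_rot: [3.141, -0.0, 1.559]
ft_force: [-0.8, 0.1, 0.5]
width: -0.0002
```

>>> {"op": "step_arm", "data": {
  "commands": [
    [-1, 0, 0, 0.3, 0, 0, 0],
    [-1, 0, 0, 0.3, 0, 0, 0],
    [-1, 0, 0, 0, 0, 0, 0]
  ]
}}

```text
clock: 8.38
tool_pos: [0.5557, -0.1086, 0.0219]
eef_rot: [-3.142, -0.0, 1.558]
ft_force: [0.5, 0.6, 1.0]
width: 0.0001
```

```bash
cat > look.py <<'E'
from h import *
import sys
n=sys.argv[1]
s=r.get_state();print(s['clock'],s['tool_pos'],s['ft_force'])
for k in('side','scene','wrist'):snap(k,f'{k}_{n}.png')
a=cv2.resize(cv2.imread(f'pics/side_{n}.png')[170:310,265:375],(330,420));b=cv2.resize(cv2.imread(f'pics/scene_{n}.png')[100:280,200:400],(460,414))
c=np.zeros((420,790,3),np.uint8);c[:,:330]=a;c[:414,330:]=b;cv2.imwrite(f'pics/m_{n}.png',c)
E
python3 look.py 6
```

```text
8.375 [ 0.55574015 -0.10863935  0.02187486] [0.48356899 0.63322744 1.01327104]
```

View pics/m_6.png

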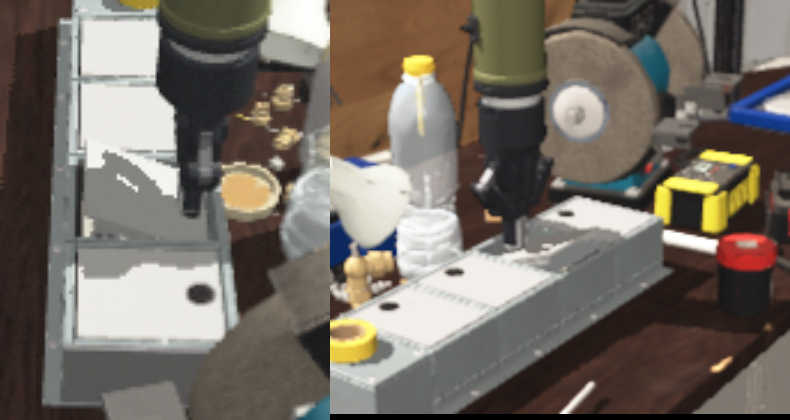

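View pics/wrist_6.png

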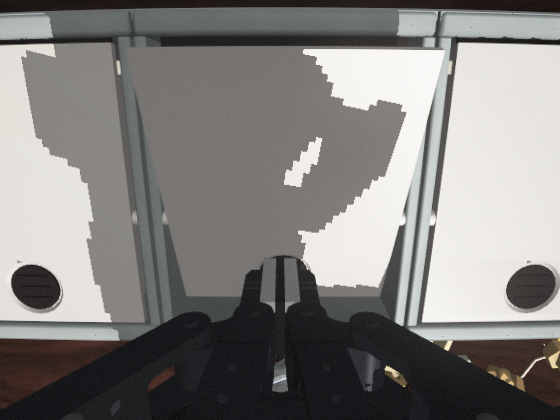

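Cover 3 rocks: the picture shows it tilted at about 1 N. I'll press it deeper so that the lip rises clear.

>>> {"op": "step_arm", "data": {
  "commands": [
    [-1, 0, 0, 0.4, 0, 0, 0],
    [-1, 0, 0, 0.4, 0, 0, 0],
    [-1, 0, 0, 0.2, 0, 0, 0],
    [-1, 0, 0, 0, 0, 0, 0]
  ]
}}

```text
clock: 9.02
tool_pos: [0.5555, -0.1086, 0.0118]
eef_rot: [-3.141, -0.0, 1.558]
ft_force: [0.0, 0.0, 0.5]
width: -0.0
```

```bash
python3 look.py 7
```

```text
9.025 [ 0.55554704 -0.10861892  0.01176752] [0.00678548 0.01619226 0.53657436]
```

View pics/m_7.png

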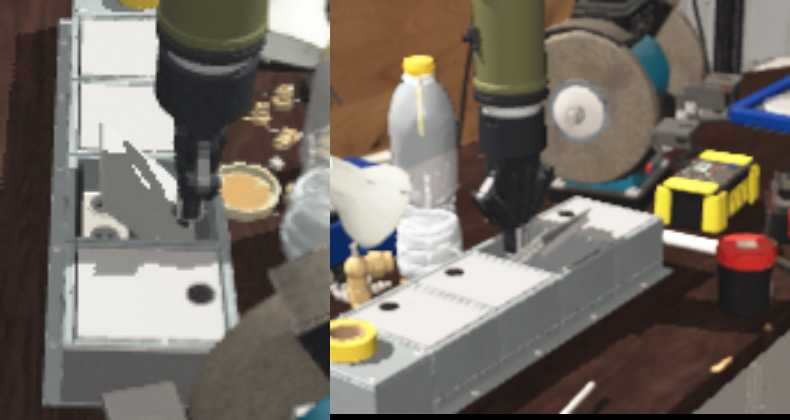

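>>> {"op": "step_arm", "data": {
  "commands": [
    [-1, 0, 0, -3.0, 0, 0, 0],
    [-1, 0, 0, -3.7, 0, 0, 0],
    [-1, 0, 0, -3.7, 0, 0, 0],
    [-1, 0, -3.9, 0, 0, 0, 0],
    [-1, 0, -3.9, 0, 0, 0, 0],
    [-1, 0, -3.9, 0, 0, 0, 0],
    [-1, 0, 0, 0, 0, 0, 0]
  ]
}}

```text
clock: 10.05
tool_pos: [0.4355, -0.1073, 0.1162]
eef_rot: [-3.139, 0.001, 1.557]
ft_force: [0.5, 0.0, -0.3]
width: -0.0001
```

```bash
python3 look.py 8
```

```text
10.05 [ 0.43546995 -0.10729499  0.11618362] [ 0.47466915  0.00547171 -0.31258995]
```

View pics/m_8.png

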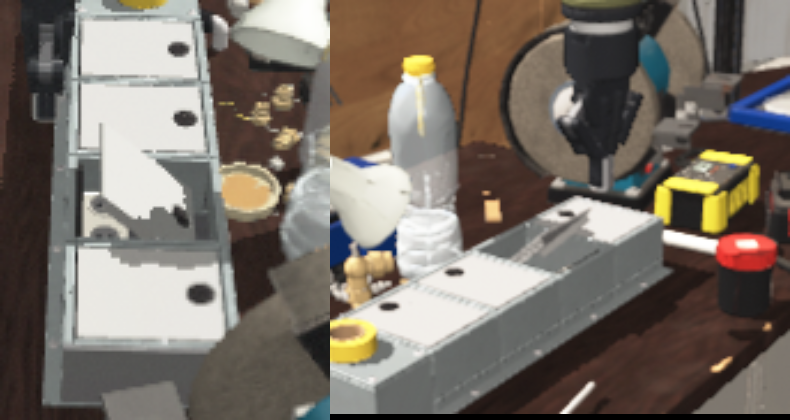

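View pics/wrist_8.png

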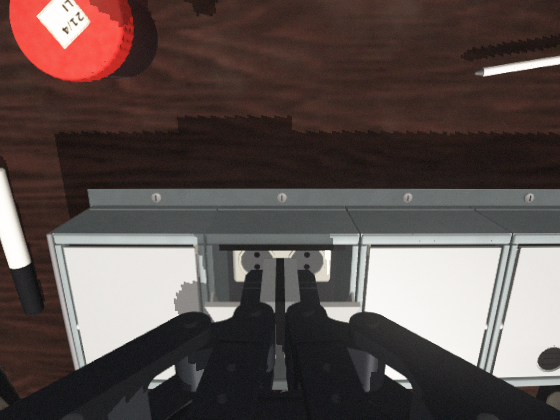

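>>> {"op": "step_arm", "data": {
  "commands": [
    [-1, 0, 0, 3.3, 0, 0, 0],
    [-1, 0, 0, 3.3, 0, 0, 0],
    [-1, 0, 0, 0, 0, 0, 0],
    [-1, 0, 1.2, 0, 0, 0, 0],
    [-1, 0, 1.0, 0, 0, 0, 0],
    [-1, 0, 1.0, 0, 0, 0, 0],
    [-1, 0, 0, 0, 0, 0, 0]
  ]
}}

```text
clock: 11.08
tool_pos: [0.4719, -0.1075, 0.0505]
eef_rot: [3.14, 0.0, 1.558]
ft_force: [-0.0, 0.4, 0.5]
width: -0.0001
```

```bash
python3 look.py 9
```

```text
11.075 [ 0.47190084 -0.10749962  0.05047522] [-0.01674385  0.42344256  0.53772746]
```

View pics/m_9.png

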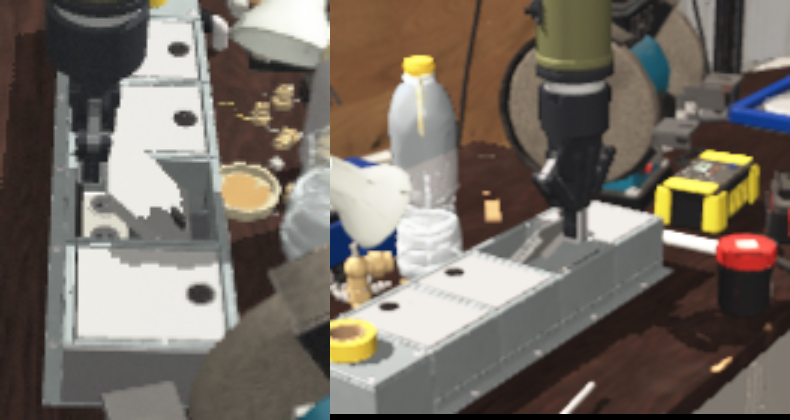

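The cover is following the fingers with almost no force. I'll keep pushing back while rising with the lip.

>>> {"op": "step_arm", "data": {
  "commands": [
    [-1, 0, 0.8, -0.4, 0, 0, 0],
    [-1, 0, 0.8, -0.4, 0, 0, 0],
    [-1, 0, 0.8, -0.3, 0, 0, 0],
    [-1, 0, 0.8, -0.3, 0, 0, 0],
    [-1, 0, 0.8, 0, 0, 0, 0],
    [-1, 0, 0, 0, 0, 0, 0]
  ]
}}

```text
clock: 11.98
tool_pos: [0.5116, -0.1079, 0.064]
eef_rot: [3.141, -0.0, 1.558]
ft_force: [0.2, 0.0, -0.8]
width: 0.0002
```

```bash
python3 look.py 10
```

```text
11.975 [ 0.51160414 -0.10791307  0.06398645] [ 0.24375053  0.00710753 -0.75054117]
```

View pics/m_10.png

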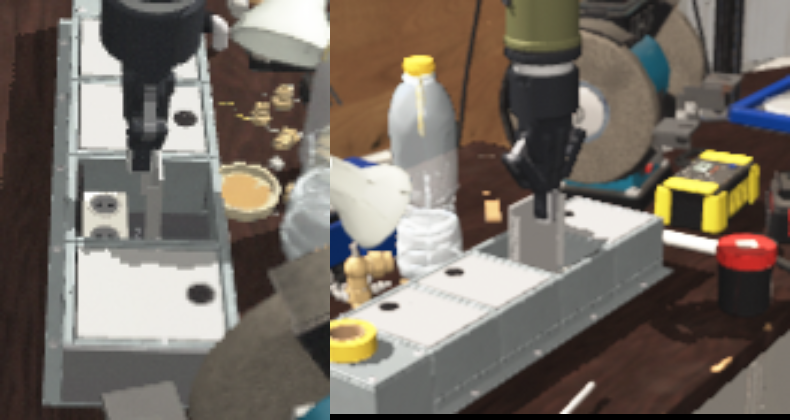

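The cover is now nearly upright. Next I'll push it past upright and watch for the stop.

>>> {"op": "step_arm", "data": {
  "commands": [
    [-1, 0, 0.6, 0, 0, 0, 0],
    [-1, 0, 0.5, 0, 0, 0, 0],
    [-1, 0, 0.2, 0, 0, 0, 0],
    [-1, 0, 0, 0, 0, 0, 0]
  ]
}}

```text
clock: 12.62
tool_pos: [0.5238, -0.1082, 0.064]
eef_rot: [-3.142, -0.0, 1.558]
ft_force: [-1.1, 0.5, 0.4]
width: 0.0002
```

>>> {"op": "step_arm", "data": {
  "commands": [
    [-1, 0, 0.2, 0, 0, 0, 0],
    [-1, 0, 0.1, 0, 0, 0, 0],
    [-1, 0, 0, 0, 0, 0, 0]
  ]
}}

```text
clock: 13.0
tool_pos: [0.5239, -0.1082, 0.0638]
eef_rot: [-3.137, 0.0, 1.558]
ft_force: [-7.2, 0.4, 4.5]
width: -0.0
```

The fingers stopped at x=0.524, where the stop was predicted, and the force rose. I'll give one small extra push to confirm, then back off.

>>> {"op": "step_arm", "data": {
  "commands": [
    [-1, 0, 0.2, 0, 0, 0, 0],
    [-1, 0, 0, 0, 0, 0, 0]
  ]
}}

```text
clock: 13.25
tool_pos: [0.524, -0.1082, 0.0637]
eef_rot: [-3.133, 0.0, 1.557]
ft_force: [-13.3, 0.8, 9.8]
width: 0.0001
```

>>> {"op": "step_arm", "data": {
  "commands": [
    [-1, 0, -1.5, 0, 0, 0, 0],
    [-1, 0, -3, 0, 0, 0, 0],
    [-1, 0, -4, -1, 0, 0, 0],
    [-1, 0, -2, -4, 0, 0, 0],
    [-1, 0, 0, -4, 0, 0, 0],
    [-1, 0, 0, 0, 0, 0, 0]
  ]
}}

```text
clock: 14.0
tool_pos: [0.4262, -0.1074, 0.1571]
eef_rot: [3.134, 0.002, 1.557]
ft_force: [0.3, 0.1, 0.2]
width: -0.0001
```

```bash
python3 look.py 11
```

```text
14.0 [ 0.42616116 -0.1073502   0.15705392] [0.28226236 0.0786507  0.22287   ]
```

View pics/m_11.png

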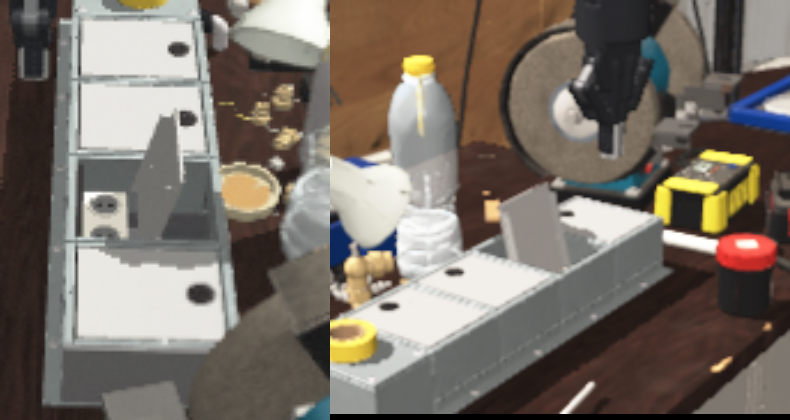

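View pics/side_11.png

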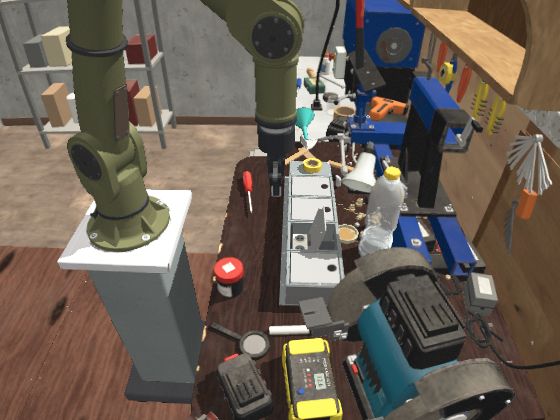

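Run:
```python
from h import *
d=r.get_image('side')
for th in(1.57,1.7,1.8):
  print(th,[ ((proj(d,[.5265-.064*np.cos(th),-.1085+s*.045,.0665+.064*np.sin(th)])-np.array([265,170]))*3).round(0) for s in(1,-1)])
s=r.get_state();print(s['ft_force'],s['joint_velocities'].round(3),s['clock'])
```

```text
1.57 [array([157., 105.]), array([164., 180.])]
1.7 [array([167., 106.]), array([175., 181.])]
1.8 [array([175., 107.]), array([183., 182.])]
[ 0.46286145 -0.0076782  -0.86940616] [-0.002  0.008  0.     0.002 -0.001  0.004  0.   ] 14.2
```

The top corners of the cover, at about (177,110) and (182,182) in the zoomed view, match a tilt of 1.8 rad. The tape, tub, screwdriver and marker are all where they started. I'm handing the job in.

```bash
python3 -c "
from plant import r
print(r.sign_off())"
```

```text
the job is handed in; nothing more can be done
None
```

The socket cover is fully open and stands past upright, and I handed the job in at about 14 s. It was the third cover counting from the left (terminal-box) end.

- **Finding it:** I pressed the dimples from the left with shut fingers. The first two covers held firm at 32 N and 17 N, and the third rocked at about 1 N. I did not need to try the fourth.
- **Opening it:** I tipped the third cover, then pushed its raised front edge back and up. At its stop the fingers held at x = 0.524 m while the force rose to about 13 N sideways. Then I backed off.
- **Last checks:** After I backed off, the cover's top corners in the side view matched the 1.8 rad stop, not 1.7 or 1.57. The arm was clear with near-zero force. The tape, tub, screwdriver and marker looked unmoved by eye; I did not measure them.
- **One disagreement:** The real fingertips were about 38 mm higher than the reported tool position. The pictures and the first contact both showed this, and I allowed for it. The first press reached 32 N because I was still finding the contact height.

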